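# Clamp the larger block in the two-lane drill fixture

### The arm

A 6-joint arm with a two-finger parallel gripper is mounted at the origin on the work surface; the furniture and walls round the work are solid. World frame = base frame: x ahead of the robot, y to its left, z up, the work surface at z = 0. Lengths are in m, angles in rad, forces in N, time in s.
With the tool pointing down it reaches from about 0.25 to 0.775 m from the base axis. Payload 4 kg.
Tool frame: the origin (TCP) lies midway between the tips of the shut fingers; the grasp point (between the pads) lies 19 mm behind it (robot.grasp_offset is the distance from the TCP to the grasp point, in m); z points along the fingers, y is the direction in which the jaws open and shut (so a half turn about z gives the same grasp; the last joint's range is limited). The gripper opens to 94 mm and grips with 3 to 60 N. Pads are 16 mm wide; open, the fingers measure 119 mm over their backs; the gripper's body (75 mm by 177 mm) begins 78 mm behind the grasp point.
Start: joints at [-0.103, 0.087, 1.371, -0, 1.684, -0.103], TCP at [0.55, -0, 0.206] pointing down, gripper open.
Joint ranges: [-3.1, 3.1], [-0.76, 2.03], [0.27, 2.55], [-1.08, 4.22], [0.17, 2.65], [-2.57, 2.57]. Speed limits (rad/s): [2.79, 2.79, 3.14, 3.14, 3.14, 3.14].

### API

Orientations are given as [roll, pitch, yaw] about the fixed x, y, z axes, in that order (R = Rz(yaw) Ry(pitch) Rx(roll)).
In Python, from bench import status, viewer, order, robot gives the robot as it stands. The module is installed in compiled form; this text tells all that it offers.
- The arm moves only by the tool move_arm, never from a script. Its argument "targets" is a list of rows, each a list of 3 entries, a list of its own where there are three numbers: the shift along the tool's x, y, z in mm, then the turn, a rotation vector about the tool's x, y, z in degrees, then the opening, from -1 (shut) to 1 (fully open). A call has 1 to 20 rows; each row is the pose to reach, as a shift and turn from the pose commanded when the call began, along the tool's axes at that moment; what a row does not reach only later rows make up. A row lasts 1/8 s, in which the tool goes at most 62.5 mm and 10.7 degrees, less where a joint would pass 70% of its speed; a pose out of reach is approached as far as the arm can. A call with a gripper value outside its range is refused whole. The fingers move at their own pace and stop on an object; the grip force is fixed at half the most. Time passes only in rows, so rows that repeat a pose let the fingers close. It gives the time, the measured TCP pose, the force and the opening at its end, in the units of the state.
- status.get_obs(): the state, without advancing time (a new reading comes with each control period).
- viewer.snapshot(name): name is "scene" or "side" or "wrist"; returns the picture (384x512x3 uint8, red, green, blue); there is no depth.
- viewer.camera_model(name): a dict with "K" (3x3 intrinsics, pixels), "xyz" and "attitude" of the camera in the world; the wrist camera has in their place "T_tool_cam" (4x4, takes a point from camera to tool coordinates, whose origin is the TCP and whose axes are the flange's). Camera axes: x right, y up, looking along -z (the intrinsics and any distortion apply to the point x, -y, -z); pixel columns grow to the right and rows downward; lengths in m; the calibration is good to about 2 mm. A picture is of the moment at which its call begins: read the wrist's pose just before it. camera_model takes no time and is no camera call.
- order.close_job(): hands the job in, once; it reports no verdict.
The state is a dict: "time": time; "joint_positions": joint angles; "qvel": joint speeds; "joint_torque": joint torques, N m; "tool_pos": TCP position; "ee_rot": TCP orientation; "wrist_force": force on the tool from outside, world axes, zero at the start; "wrist_torque": the same for the moment, N m; "width": finger opening in m.
Only numpy, scipy, OpenCV 4.12 (cv2) and the standard library are available. Lean on these libraries where they do the work, as an engineer would, in place of code of your own. Each camera call takes 0.05 s, during which the arm holds its last target. There are 200 camera calls.

### The job

Two bored steel blocks stand in the two lanes of the drill fixture. Push the larger block along its lane until it is fully home against the back stop, without lifting or tipping it over, and turn the winged hold-down all the way round to its stop on that side, so that its toe lies over that block. Leave the smaller block where it stands.

Things in the scene. Friction and masses are not known exactly. Their poses are not given: they have to be found in the camera images.
- fixture: Steel drill fixture fixed to the bench. Plate 214 mm across, 12 mm thick, from x -80 to +75. Origin on the bench midway between the two lanes, in line with a large block that is home; +x runs along the lanes from their open front to the back stop, +y to the left lane, z up. Lane centre lines at y = +62 and -62 mm; lanes 66 mm wide between rails that rise 8 mm above the plate.
- back_stop (a point): Middle of the face of the back stop, a bar across both lanes, at fixture x = +21.5, 11 mm above the plate; the bar is 22 mm high above the plate and 12 mm thick. Axes as the fixture's.
- large_block_centre (a point): Centre of the larger bored steel block, half-way up: 42 mm along the lane, 50 mm across, 48 mm high (51 over a screw head), 0.2 to 0.4 kg, loose, standing on the plate in one of the two lanes, 30 to 45 mm short of the back stop and roughly square to it. x axis along the lane, z up. Home, its centre is at fixture x = 0. It slides freely under the hold-down.
- small_block_centre (a point): Centre, half-way up, of the smaller bored steel block, 40 x 40 mm, 36 mm high (39 over a screw head), loose, standing in the other lane, also short of the stop. To be left alone.
- hold_down (a joint): Angle (rad) of the swing hold-down about its upright post. At 0 it points to the front (fixture -x) between the lanes; positive is anticlockwise from above and brings the toe to the right lane (-y), negative to the left lane (+y). Stops at +-0.85. Friction about 0.08 N m; it stays where it is left. Pushing the side of its bar or a wing with a fingertip turns it.
- wing_hub (a point): On the axis of the hold-down's post, at fixture x = +56, y = 0, 91 mm above the bench, at the wing nut fixed on the bar: two wings across the bar reach 37 mm either side of the axis, tops 104 mm above the bench. Two stop pins 8 mm thick and 76 mm high above the bench stand beside it at fixture x = +46, y = +-34.5.
- toe (a point): Underside of the hold-down's toe, on the bar's centre line, 82 mm from the post's axis, 67 mm above the bench. The bar is flat steel 22 mm wide, 12 mm thick (67 to 79 mm above the bench), its end 93 mm from the axis. Its x axis points from the toe to the post. At a stop it lies within 8 mm of the centre of a large block that is home in the middle of that lane.
There are look-alikes about, which are no part of the job. Leave any yellow look-alike of the part that bears large_block_centre alone.

How it is judged:
By the outcome, as a careful person would: the job done as asked, in the order asked, and still so for the second after the job is handed in, with the robot touching nothing.
It also fails if it takes over 45 s, if anything falls off the work surface, if the arm or the gripper's body presses on something with over 40 N, if the wrist force passes 120 N, or if a joint passes its speed limit or range.

## Working session

There is one attempt and no reset: what is moved stays moved. The work goes in short steps, Python scripts to look and compute and a tool call to move; the robot and the scene stay as the last step left them, time stands still between calls to the robot, and variables do not carry over. Pictures are saved under pics/ and viewed, about 8 in all and at most 12, crops included, and the job is handed in when it is done.

Besides the shell and the picture viewer there is one more tool, called after "Emit:" as name(argument=value, ...) on one line, values as JSON. move_arm: Moves the arm, as the interface text tells. Its arguments: {"type":"object","properties":{"targets":{"type":"array"}},"required":["targets"]}

```bash
mkdir -p pics; cat > h.py <<'E'
import numpy as np, cv2
from bench import status, viewer, order, robot
from scipy.spatial.transform import Rotation as R
def snap(n,f):
    im=viewer.snapshot(n); cv2.imwrite('pics/'+f,im[:,:,::-1]); return im
E
python3 - <<'E'
from h import *
a=snap("scene","a.png");b=snap("side","b.png")
cv2.imwrite('pics/ab.png',np.hstack([a,b])[:,:,::-1])
for n in("scene","side","wrist"):
    print(n,viewer.camera_model(n))
print(status.get_obs())
E
```

```text
scene {'K': array([[466.28002526,   0.        , 261.19159044],
       [  0.        , 466.28002526, 188.76414389],
       [  0.        ,   0.        ,   1.        ]]), 'xyz': array([ 0.16874958, -0.65864981,  0.56098131]), 'attitude': array([ 0.96320864,  0.0061174 , -0.60380884])}
side {'K': array([[390.47514221,   0.        , 262.12327221],
       [  0.        , 390.47514221, 191.03645226],
       [  0.        ,   0.        ,   1.        ]]), 'xyz': array([0.38950022, 0.5315789 , 0.61713339]), 'attitude': array([ 0.86068975,  0.01507891, -2.8794472 ])}
wrist {'K': array([[344.54889271,   0.        , 257.86317073],
       [  0.        , 344.54889271, 195.16803079],
       [  0.        ,   0.        ,   1.        ]]), 'T_tool_cam': array([[-6.05981476e-04,  9.72537505e-01,  2.32745426e-01,
         6.66776443e-02],
       [ 9.99999594e-01,  7.44607122e-04, -5.07752719e-04,
        -7.00685627e-04],
       [-6.67112465e-04,  2.32745024e-01, -9.72537562e-01,
        -1.81008961e-01],
       [ 0.00000000e+00,  0.00000000e+00,  0.00000000e+00,
         1.00000000e+00]])}
{'time': 0.1, 'joint_positions': array([-1.03073447e-01,  8.78915844e-02,  1.37207249e+00, -3.22549221e-05,
        1.68360255e+00, -1.03094435e-01]), 'qvel': array([-0.00042606, -0.00248982, -0.00406144,  0.00066183,  0.0011954 ,
        0.00081679]), 'joint_torque': array([ 2.25695316e-03, -3.41256917e+01, -3.03301656e+01,  7.19034858e-02,
        3.05556308e-02, -9.49158243e-05]), 'tool_pos': array([5.49513298e-01, 4.90317392e-05, 2.04431030e-01]), 'ee_rot': array([-3.13962586e+00, -1.71258200e-04,  1.57081355e+00]), 'wrist_force': array([ 0.84407282, -0.33644335, -0.41723804]), 'wrist_torque': array([ 0.00285582, -0.04207957,  0.00103121]), 'width': 0.09423366428308262}
```

View pics/a.png

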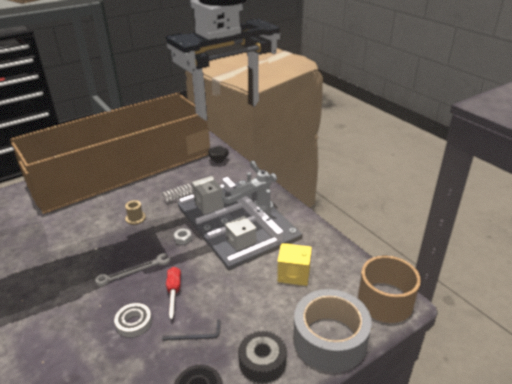

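View pics/b.png

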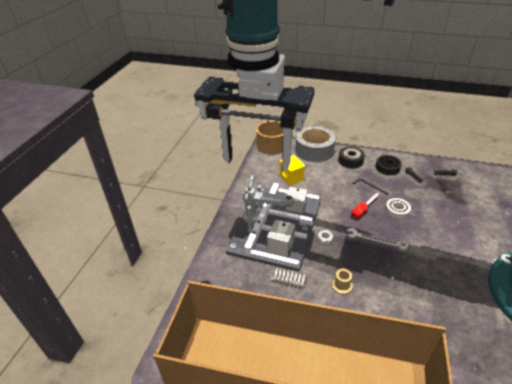

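```bash
python3 - <<'E'
from h import *
a=cv2.imread('pics/a.png');b=cv2.imread('pics/b.png')
A=cv2.resize(a[155:270,160:310],None,fx=5,fy=5,interpolation=3)
B=cv2.resize(b[165:280,215:335],None,fx=5,fy=5,interpolation=3)
cv2.imwrite('pics/A.png',A);cv2.imwrite('pics/B.png',B)
E
```

```text
(no output)
```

View pics/A.png

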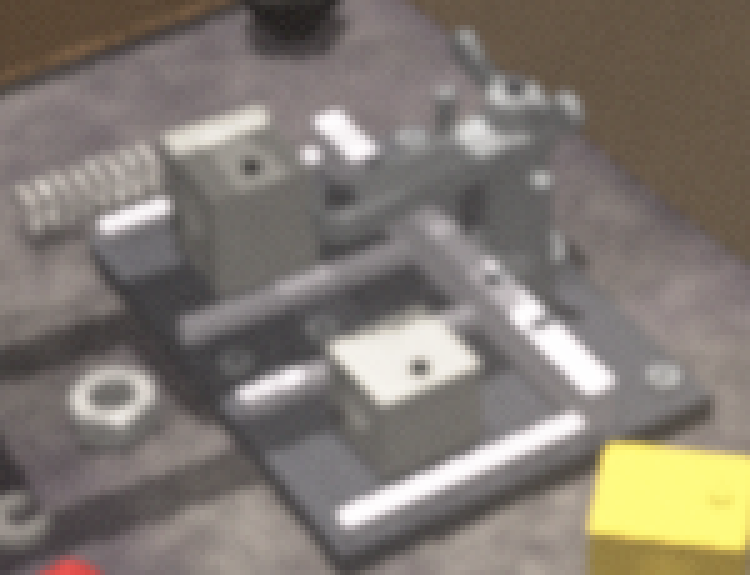

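View pics/B.png

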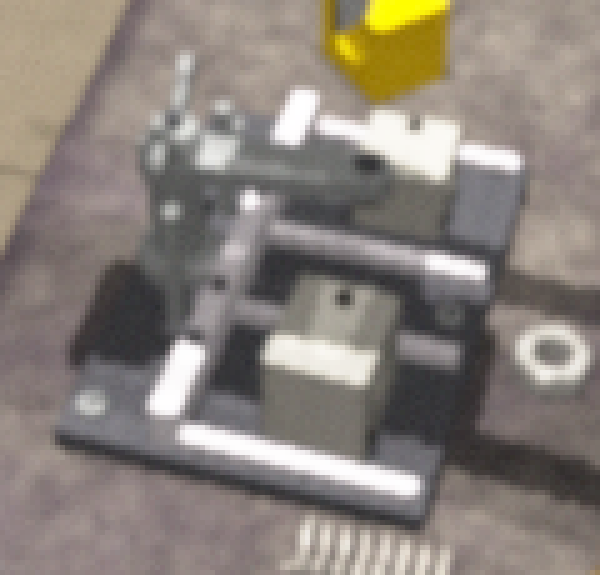

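```bash
cat >> h.py <<'E'
def cam(n):
    m=viewer.camera_model(n)
    if 'T_tool_cam' in m:
        o=status.get_obs(); T=np.eye(4);T[:3,:3]=R.from_euler('xyz',o['ee_rot']).as_matrix();T[:3,3]=o['tool_pos']
        T=T@m['T_tool_cam']; return m['K'],T[:3,:3],T[:3,3]
    return m['K'],R.from_euler('xyz',m['attitude']).as_matrix(),m['xyz']
def ray(c,uv):
    K,Rm,t=c; d=np.linalg.inv(K)@[*uv,1]; return t,Rm@[d[0],-d[1],-d[2]]
def onz(c,uv,z):
    t,d=ray(c,uv); return t+d*(z-t[2])/d[2]
def tri(c1,p1,c2,p2):
    a,d=ray(c1,p1);b,e=ray(c2,p2); s=np.linalg.lstsq(np.c_[d,-e],b-a,rcond=None)[0]
    p,q=a+s[0]*d,b+s[1]*e; return (p+q)/2,np.linalg.norm(p-q)
def proj(c,X):
    K,Rm,t=c; q=Rm.T@(np.asarray(X)-t); u=K@[q[0],-q[1],-q[2]]; return u[:2]/u[2]
E
python3 - <<'E'
from h import *
S=cam('scene');D=cam('side')
pa=lambda x,y:(160+x/5-.4,155+y/5-.4); pb=lambda x,y:(215+x/5-.4,165+y/5-.4)
for n,p in dict(FR=(350,565),BR=(712,405),FL=(92,240)).items(): print('S',n,onz(S,pa(*p),.012))
for n,p in dict(BL=(58,432),FL=(425,518),FR=(525,152)).items(): print('D',n,onz(D,pb(*p),.012))
for n,a,b in [('hubhead',(517,88),(175,125)),('bigscrew',(250,165),(343,298)),('smallscrew',(420,367),(413,122)),('toe end',(335,215),(388,185))]:
    print(n,tri(S,pa(*a),D,pb(*b)))
for n,z,p in [('bigFL?',.06,(163,135)),('bigBL',.06,(268,106)),('bigBR',.06,(325,165)),('bigFR',.06,(205,200))]: print('S',n,onz(S,pa(*p),z))
for n,z,p in [('bigBL',.06,(262,345)),('bigFL',.06,(380,360)),('smBL?',.048,(372,110)),('smBR',.048,(460,122))]: print('D',n,onz(D,pb(*p),z))
snap('wrist','w.png')
E
```

```text
S FR [ 0.44121091 -0.16535413  0.012     ]
S BR [ 0.59051697 -0.17066623  0.012     ]
S FL [0.45211942 0.04844913 0.012     ]
D BL [0.6030286  0.05114684 0.012     ]
D FL [0.45137307 0.05711626 0.012     ]
D FR [ 0.44642677 -0.1648184   0.012     ]
hubhead (array([ 0.58337406, -0.05727699,  0.09005606]), np.float64(0.001581591338820917))
bigscrew (array([ 0.49820269, -0.00438682,  0.05998774]), np.float64(0.000897870629397694))
smallscrew (array([ 0.49374461, -0.13005162,  0.04876138]), np.float64(0.0017990436437427826))
toe end (array([ 0.49608133, -0.06474669,  0.07083365]), np.float64(0.006724963499057168))
S bigFL? [0.48023412 0.03258403 0.06      ]
S bigBL [0.52355326 0.02704711 0.06      ]
S bigBR [ 0.5209064  -0.02085577  0.06      ]
S bigFR [ 0.47279008 -0.01488118  0.06      ]
D bigBL [0.52352488 0.0279527  0.06      ]
D bigFL [0.47753519 0.02441236 0.06      ]
D smBL? [ 0.51434931 -0.13525531  0.048     ]
D smBR [ 0.47433639 -0.13660002  0.048     ]
```

View pics/w.png

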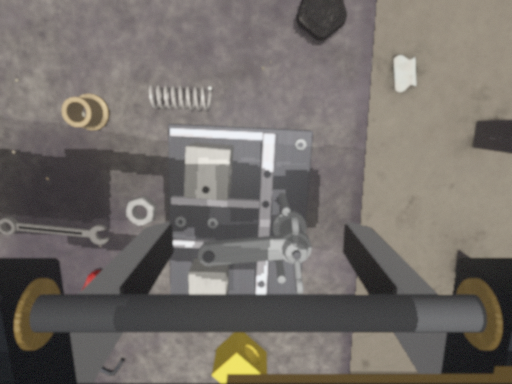

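The big block (top at z≈0.060) is in the left lane at A(240,200), about 30 mm short of home. The small one (top at ≈0.049) is in the right lane at A(410,390). The yellow look-alike is off the fixture at scene (295,265). The wrist view shows the hold-down with its hub at (297,247) and its toe at (197,252), near 0. Fixture origin ≈ (0.528, −0.059), yaw ≈ −2.2°.

Next I go in front of the block with the jaws across the lane and part shut, then come down.

Emit:
move_arm(targets=[[[6, -110, 0], [0, 0, 92], -0.57], [[6, -110, 0], [0, 0, 92], -0.57], [[6, -110, 0], [0, 0, 92], -0.57], [[6, -110, 0], [0, 0, 92], -0.57], [[6, -110, 0], [0, 0, 92], -0.57], [[6, -110, 0], [0, 0, 92], -0.57], [[6, -110, 0], [0, 0, 92], -0.57], [[6, -110, 0], [0, 0, 92], -0.57], [[6, -110, 0], [0, 0, 92], -0.57], [[6, -110, 0], [0, 0, 92], -0.57], [[6, -110, 0], [0, 0, 92], -0.57], [[6, -110, 50], [0, 0, 92], -0.57], [[6, -110, 100], [0, 0, 92], -0.57], [[6, -110, 100], [0, 0, 92], -0.57]])

```text
time: 1.9
tool_pos: [0.4362, 0.0065, 0.1012]
ee_rot: [-3.141, 0.01, -0.034]
wrist_force: [0.3, -0.3, 0.3]
width: 0.0203
```

```bash
python3 - <<'E'
from h import *
o=status.get_obs();print(o['time'],o['tool_pos'],np.degrees(o['ee_rot']),o['width'],o['wrist_force'])
snap('wrist','w2.png')
E
```

```text
1.9 [0.43621319 0.00645104 0.10118235] [-179.95078712    0.59336166   -1.94675136] 0.02025271207066476 [ 0.25018151 -0.26963936  0.25879211]
```

View pics/w2.png

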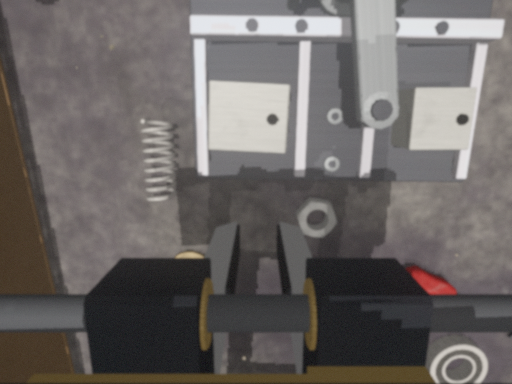

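The wrist view, with up = fixture +x, shows the big block's top at (209,81)-(289,84)-(286,153)-(208,147), the stop's front edge at about row 37, and the toe hole at (380,110).

```bash
python3 - <<'E'
from h import *
c=cam('wrist')
for n,p,z in [('BL',(209,81),.06),('BR',(289,84),.06),('FR',(286,153),.06),('FL',(208,147),.06),
 ('stopL',(191,35),.034),('stopR',(503,37),.034),('plateFL',(190,176),.012),('plateFR',(467,181),.012),
 ('railL in',(205,177),.02),('railL in back',(204,40),.02),('midL',(297,177),.02),('midLback',(300,40),.02),('toe',(380,108),.079),('barL far',(357,0),.079),('barR far',(393,0),.079),('barL',(360,90),.079),('barR',(397,90),.079)]:
    print(n,onz(c,p,z).round(4))
E
```

```text
BL [0.5254 0.0331 0.06  ]
BR [ 0.5219 -0.0166  0.06  ]
FR [ 0.479  -0.0141  0.06  ]
FL [0.4846 0.0366 0.06  ]
stopL [0.5576 0.0467 0.034 ]
stopR [ 0.549  -0.1636  0.034 ]
plateFL [0.4574 0.0598 0.012 ]
plateFR [ 0.4455 -0.1635  0.012 ]
railL in [0.4576 0.0465 0.02  ]
railL in back [0.5569 0.0401 0.02  ]
midL [ 0.4551 -0.0255  0.02  ]
midLback [ 0.5545 -0.0284  0.02  ]
toe [ 0.5054 -0.0675  0.079 ]
barL far [ 0.5627 -0.0523  0.079 ]
barR far [ 0.562  -0.0718  0.079 ]
barL [ 0.5159 -0.0556  0.079 ]
barR [ 0.5151 -0.0768  0.079 ]
```

Emit:
move_arm(targets=[[[0, -4, 40], [0, 0, 0.7], -0.57], [[0, -4, 73], [0, 0, 0.7], -0.57], [[0, -4, 73], [0, 0, 0.7], -0.57], [[15, -4, 73], [0, 0, 0.7], -0.57], [[30, -4, 73], [0, 0, 0.7], -0.57], [[35, -4, 73], [0, 0, 0.7], -0.57], [[39, -4, 73], [0, 0, 0.7], -0.57], [[43, -4, 73], [0, 0, 0.7], -0.57], [[47, -4, 73], [0, 0, 0.7], -0.57], [[51, -4, 73], [0, 0, 0.7], -0.57], [[55, -4, 73], [0, 0, 0.7], -0.57], [[59, -4, 73], [0, 0, 0.7], -0.57], [[62, -3, 73], [0, 0, 0.7], -0.57], [[62, -3, 73], [0, 0, 0.7], -0.57]])

```text
time: 3.7
tool_pos: [0.5008, 0.0075, 0.0323]
ee_rot: [-3.14, 0.004, -0.047]
wrist_force: [-6.4, 2.3, 4.2]
width: 0.0203
```

```bash
python3 - <<'E'
from h import *
o=status.get_obs();print(o['time'],o['tool_pos'],np.degrees(o['ee_rot']),o['width'],o['wrist_force'])
snap('wrist','w3.png')
E
```

```text
3.7 [0.50084525 0.00753068 0.03231844] [-179.92093183    0.20174576   -2.69128382] 0.020273992982920118 [-6.43052659  2.34521242  4.20214898]
```

View pics/w3.png

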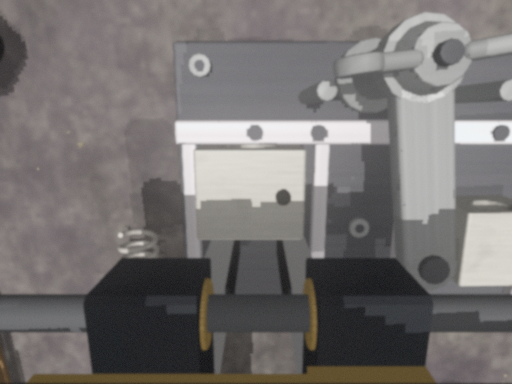

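The block is square and close to the stop. I'll push gently until the force rises.

Emit:
move_arm(targets=[[[2, 0, 0], [0, 0, 0], -0.57], [[4, 0, 0], [0, 0, 0], -0.57], [[6, 0, 0], [0, 0, 0], -0.57], [[6, 0, 0], [0, 0, 0], -0.57]])

```text
time: 4.25
tool_pos: [0.5007, 0.0075, 0.0324]
ee_rot: [-3.141, 0.018, -0.047]
wrist_force: [-22.0, 2.6, 18.2]
width: 0.0202
```

```bash
python3 - <<'E'
from h import *
im=snap('wrist','w4.png')
c=cam('wrist')
g=cv2.cvtColor(im,cv2.COLOR_RGB2GRAY)
print(g[112:160,215].tolist(), g[112:160,285].tolist())
for p,z in [((245,150),.06),((245,144),.034),((245,121),.034),((176,121),.034),((430,122),.034),((195,152),.06),((304,151),.06),((304,241),.06),((449,50),.1),((432,268),.079)]: print(p,onz(c,p,z).round(4))
E
```

```text
[132, 131, 134, 134, 132, 131, 137, 149, 178, 208, 228, 238, 241, 243, 243, 242, 241, 241, 241, 240, 238, 237, 236, 236, 236, 237, 238, 239, 237, 231, 215, 188, 153, 130, 126, 127, 129, 143, 173, 200, 215, 218, 221, 220, 220, 219, 219, 219] [128, 130, 131, 129, 128, 131, 132, 147, 177, 208, 227, 236, 240, 240, 241, 241, 241, 240, 239, 238, 237, 236, 234, 234, 234, 235, 235, 235, 234, 228, 214, 188, 153, 129, 124, 121, 124, 137, 172, 199, 213, 217, 217, 217, 216, 215, 214, 214]
(245, 150) [0.5519 0.0103 0.06  ]
(245, 144) [0.5519 0.0113 0.034 ]
(245, 121) [0.5634 0.0107 0.034 ]
(176, 121) [0.5651 0.0455 0.034 ]
(430, 122) [ 0.5585 -0.0828  0.034 ]
(195, 152) [0.5521 0.0325 0.06  ]
(304, 151) [ 0.5502 -0.0157  0.06  ]
(304, 241) [ 0.5077 -0.0151  0.06  ]
(449, 50) [ 0.5841 -0.0549  0.1   ]
(432, 268) [ 0.5008 -0.0665  0.079 ]
```

```bash
python3 - <<'E'
from h import *
im=cv2.imread('pics/w4.png');cv2.imwrite('pics/w4c.png',cv2.resize(im[100:260,160:340],None,fx=4,fy=3.5,interpolation=3))
E
```

```text
(no output)
```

View pics/w4c.png

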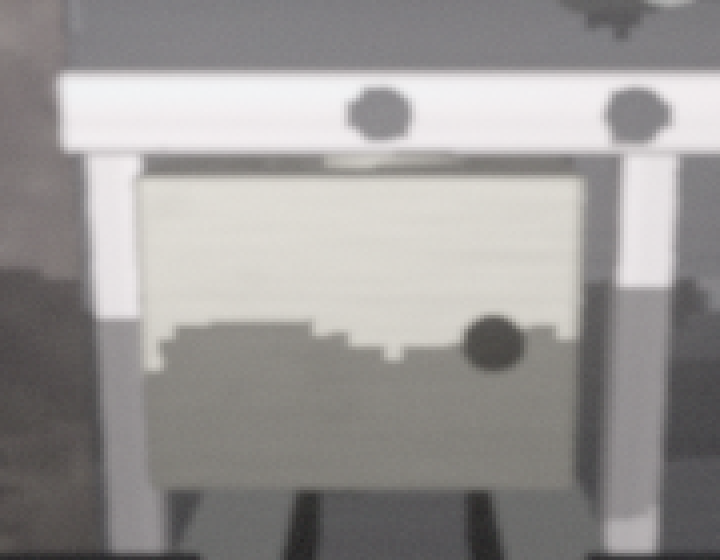

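It is home: block back face and stop face are both at x = 0.552, and the dark band in the crop is the block's own back face. The hold-down is at about +0.18, and the left stop is at −0.85. Next I back off, lift, shut the fingers and come down on the right side of the bar.

Emit:
move_arm(targets=[[[-6, 0, 0], [0, 0, 0], -0.57], [[-16, 0, 0], [0, 0, 0], -0.57], [[-20, 0, 0], [0, 0, 0], -1], [[-20, 0, -45], [0, 0, 0], -1], [[-20, 0, -90], [0, 0, 0], -1], [[-20, 0, -90], [0, 0, 0], -1], [[0, 50, -90], [0, 0, 0], -1], [[24, 104, -90], [0, 0, 0], -1], [[24, 104, -90], [0, 0, 0], -1], [[24, 104, -90], [0, 0, 0], -1]])

```text
time: 5.55
tool_pos: [0.5265, -0.0982, 0.1211]
ee_rot: [-3.14, 0.002, -0.048]
wrist_force: [1.1, -0.4, 0.1]
width: 0.0006
```

```bash
python3 - <<'E'
from h import *
o=status.get_obs();print(o['time'],o['tool_pos'],np.degrees(o['ee_rot']),o['width'],o['wrist_force'])
a=snap('scene','a5.png');b=snap('side','b5.png')
A=cv2.resize(a[110:270,150:320],None,fx=2.35,fy=3,interpolation=3);B=cv2.resize(b[120:280,205:335],None,fx=3,fy=3,interpolation=3)
cv2.imwrite('pics/c5.png',np.hstack([A,B])[:,:,::-1])
E
```

```text
5.55 [ 0.52647542 -0.09818124  0.12105063] [-1.79932664e+02  1.25023975e-01 -2.74028602e+00] 0.0006266044416781569 [ 1.11436234 -0.41224506  0.11587014]
```

View pics/c5.png

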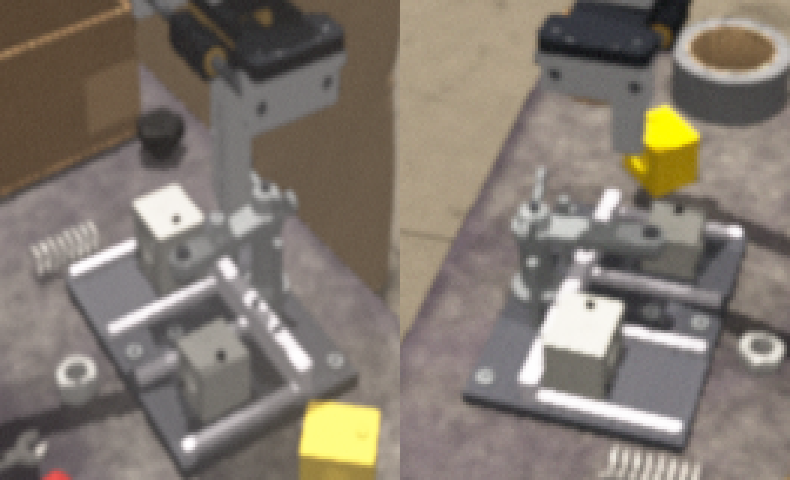

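The block is against the stop and the shut fingers hang right of the bar. Next I lower them to bar height and sweep toward +y.

Emit:
move_arm(targets=[[[0, 0, 30], [0, 0, 0], -1], [[0, 0, 50], [0, 0, 0], -1], [[0, 0, 50], [0, 0, 0], -1], [[0, -6, 50], [0, 0, 0], -1], [[0, -12, 50], [0, 0, 0], -1], [[-1, -18, 50], [0, 0, 0], -1], [[-1, -24, 50], [0, 0, 0], -1], [[-1, -30, 50], [0, 0, 0], -1], [[-2, -36, 50], [0, 0, 0], -1], [[-2, -42, 50], [0, 0, 0], -1], [[-2, -48, 50], [0, 0, 0], -1], [[-2, -54, 50], [0, 0, 0], -1], [[-2, -60, 50], [0, 0, 0], -1], [[-2, -60, 50], [0, 0, 0], -1]])

```text
time: 7.4
tool_pos: [0.5276, -0.0373, 0.0721]
ee_rot: [-3.14, 0.001, -0.046]
wrist_force: [0.2, -0.3, 1.6]
width: 0.0005
```

```bash
python3 - <<'E'
from h import *
o=status.get_obs();print(o['time'],o['tool_pos'],o['wrist_force'],o['wrist_torque'])
snap('wrist','w6.png')
E
```

```text
7.4 [ 0.52760163 -0.03734497  0.07208514] [ 0.16799    -0.32671036  1.62276504] [ 0.03586704  0.0834897  -0.01782074]
```

View pics/w6.png

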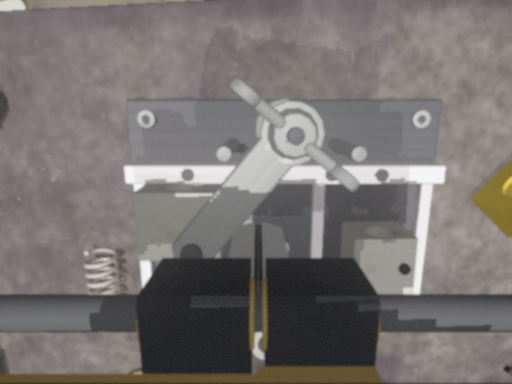

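The bar has swung to about −0.65 rad and is still short of the left pin (image 225,153). I'll continue until the force rises.

Emit:
move_arm(targets=[[[0, -4, 0], [0, 0, 0], -1], [[0, -8, 0], [0, 0, 0], -1], [[0, -12, 0], [0, 0, 0], -1], [[0, -14, 0], [0, 0, 0], -1], [[0, -14, 0], [0, 0, 0], -1]])

```text
time: 8.07
tool_pos: [0.5284, -0.0244, 0.0724]
ee_rot: [3.141, 0.001, -0.047]
wrist_force: [-0.6, -1.5, 1.6]
width: 0.0002
```

Emit:
move_arm(targets=[[[1, -2, 0], [0, 0, 0], -1], [[2, -4, 0], [0, 0, 0], -1], [[2, -4, 0], [0, 0, 0], -1]])

```text
time: 8.45
tool_pos: [0.529, -0.0238, 0.0722]
ee_rot: [3.135, 0.004, -0.048]
wrist_force: [-4.6, -10.5, 2.5]
width: 0.0003
```

The sweep has hit a hard stop (11 N, no more motion). I'll back off, lift clear and check.

Emit:
move_arm(targets=[[[-4, 6, 0], [0, 0, 0], -1], [[-10, 16, 0], [0, 0, 0], -1], [[-10, 18, -50], [0, 0, 0], -1], [[-10, 18, -100], [0, 0, 0], -1], [[-50, 18, -130], [0, 0, 0], -1], [[-70, 18, -130], [0, 0, 0], -1], [[-70, 18, -130], [0, 0, 0], -1]])

```text
time: 9.32
tool_pos: [0.4596, -0.035, 0.2032]
ee_rot: [-3.141, -0.002, -0.047]
wrist_force: [0.6, -0.6, -0.2]
width: 0.0004
```

```bash
python3 - <<'E'
from h import *
o=status.get_obs();print(o['time'],o['tool_pos'],o['wrist_force'])
w=snap('wrist','w7.png');a=snap('scene','a7.png')
A=cv2.resize(a[150:270,165:315],(288,384),interpolation=3)
cv2.imwrite('pics/c7.png',np.hstack([w,A])[:,:,::-1]); print(cam('wrist'))
E
```

```text
9.325 [ 0.45957287 -0.03501899  0.20322844] [ 0.64762949 -0.58441837 -0.19844161]
(array([[344.54889271,   0.        , 257.86317073],
       [  0.        , 344.54889271, 195.16803079],
       [  0.        ,   0.        ,   1.        ]]), array([[-0.0477015 ,  0.97153218,  0.2320556 ],
       [-0.99886113, -0.04616242, -0.01206132],
       [-0.00100572, -0.23236666,  0.97262774]]), array([ 0.52662338, -0.03895452,  0.38305499]))
```

View pics/c7.png

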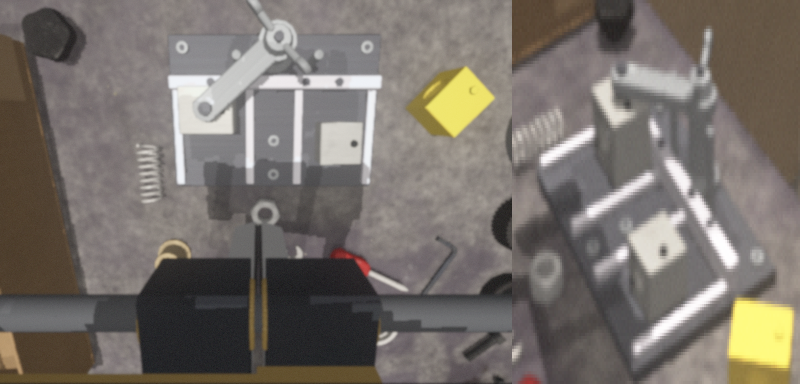

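```bash
python3 - <<'E'
from h import *
c=cam('wrist')
h=onz(c,(281,38),.1);t=onz(c,(205,107),.079);l=onz(c,(169,77),.034);r=onz(c,(381,77),.034)
d=t-h;yaw=np.arctan2(-(r-l)[0],-(r-l)[1])  # left dir=(-sin,cos)
yaw=np.arctan2(-(l-r)[0],(l-r)[1])
print(h,t,np.linalg.norm(d[:2]),'yaw',yaw,'theta',np.arctan2(-d[1],-d[0])-yaw)
for p,z in [((180,87),.06),((236,133),.06),((180,133),.06),((200,88),.034),((362,122),.048),((320,163),.048)]: print(p,onz(c,p,z).round(4))
E
```

```text
[ 0.58118059 -0.05891589  0.1       ] [0.5336573 0.0062739 0.079    ] 0.08067324268485339 yaw -0.047816359634953995 theta -0.8930555149945875
(180, 87) [0.5525 0.0301 0.06  ]
(236, 133) [ 0.5095 -0.0176  0.06  ]
(180, 133) [0.512  0.0341 0.06  ]
(200, 88) [0.5527 0.0163 0.034 ]
(362, 122) [ 0.5135 -0.1372  0.048 ]
(320, 163) [ 0.4761 -0.097   0.048 ]
```

```bash
python3 - <<'E'
from h import *
c=cam('wrist'); print('small screw',onz(c,(354,143),.05).round(4)); print(order.close_job())
E
```

```text
small screw [ 0.4942 -0.1294  0.05  ]
the job is handed in; nothing more can be done
None
```

The job is done and handed in; clock time was about 9.5 s of the 45 s allowed, and no verdict is reported.

- **Large block:** I pushed it (left lane) with the part-shut fingertips until it stopped moving, at 22 N. In the last view its back face and the stop face are both at x ≈ 0.5525, and it stands upright and square.
- **Hold-down:** I then swept the bar from about +0.18 rad to its left stop, where it stopped moving at 11 N. It measures −0.89 rad, 0.04 beyond the stated −0.85. I put that down to picture error, since the bar was firmly against its stop. The toe lies over the block.
- **Small block:** It was left alone. Its screw head was at (0.494, −0.130) at the start and (0.494, −0.129) at the end.
- **Arm:** It ended clear of everything, with about 1 N at the wrist. I did not touch the yellow look-alike.

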